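# Bolt the knife chest shut

## Robot

A 6-joint arm with a two-finger parallel gripper is mounted at the origin on the work surface. World frame = base frame: x ahead of the robot, y to its left, z up, the work surface at z = 0. Lengths are in m, angles in rad, forces in N, time in s.
With the tool pointing down it reaches from about 0.375 to 0.9 m from the base axis. Payload 3.1 kg.
Tool frame: the origin (TCP) lies at the very end of the fingers, on their centre line; the grasp point (between the pads) lies 19 mm behind it; z points along the fingers, y is the line along which they close (so a half turn about z gives the same grasp; the last joint's range is limited). The gripper opens to 87 mm and grips with 3 to 60 N. Pads are 19 mm wide; open, the fingers measure 117 mm over their backs; the gripper's body (75 mm by 190 mm) begins 51 mm behind the grasp point.
Start: joints at [1.127, 0.527, 1.433, -0, 1.181, -0.178], TCP at [0.164, 0.603, 0.19] pointing down, gripper open.
Joint ranges: [-3.08, 3.08], [-0.75, 2.2], [0.22, 2.44], [-1.43, 4.57], [0, 2.65], [-2.85, 2.85]. Speed limits (rad/s): [2.79, 2.79, 3.14, 3.14, 3.14, 3.14].

## Interface

Orientations are given as a unit quaternion [x, y, z, w].
In Python, from rig import status, viewer, robot gives the robot as it stands.
- The arm moves only by the tool arm_command, never from a script. Its arguments are lists of equal length, an entry for each row: "delta_rot": the turn, a rotation vector about the tool's x, y, z in degrees, a list of three; "delta_pos": the shift along the tool's x, y, z in m, a list of three; "gripper": the closure, from -1 (fully open) to 1 (shut). In form: {"delta_rot": [[rx, ry, rz], ...], "delta_pos": [[dx, dy, dz], ...], "gripper": [gripper, ...]}. A call has 1 to 12 rows; each row is the pose to reach, as a shift and turn from the pose commanded when the call began, along the tool's axes at that moment; what a row does not reach only later rows make up. A row lasts 1/12 s, in which the tool goes at most 41.7 mm and 7.16 degrees, less where a joint would pass 70% of its speed; a pose out of reach is approached as far as the arm can. A call with a gripper value outside its range is refused whole. The fingers move at their own pace and stop on an object; "grip_force" is the grip in N (left out, the last holds). Time passes only in rows, so rows that repeat a pose let the fingers close. It gives the time, the measured TCP pose, the force, the opening and the grip force at its end, in the units of the state.
- status.get_obs(): the state, without advancing time (a new reading comes with each control period).
- viewer.camera(name): name is "scene" or "side" or "wrist"; returns a dict with "pixels" (480x640x3 uint8, blue, green, red), "fx", "fy", "cx", "cy" (pixels), "pose" (4x4, takes a point from camera to world coordinates); the wrist camera has in their place "mount" (4x4, takes a point from camera to tool coordinates, whose origin is the TCP and whose axes are the flange's). Camera axes: x right, y down, z forward; pixel columns grow to the right and rows downward; lengths in m; the calibration is good to about 2 mm. A picture is of the moment at which its call begins: read the wrist's pose just before it. There is no depth.
- robot.hand_in(): hands the job in; it is judged then, once.
The state is a dict: "time": time; "q": joint angles; "joint_velocities": joint speeds; "joint_torque": joint torques, N m; "position": TCP position; "tool_rot": TCP orientation; "ft_force": force on the tool from outside, world axes, zero at the start; "moment": the same for the moment, N m; "grip_width": finger opening in m; "grip_force": force on a finger pad.
Only numpy, scipy, OpenCV 4.12 (cv2) and the standard library are available. Lean on these libraries where they do the work, as an engineer would, in place of code of your own. Each camera call takes 0.05 s, during which the arm holds its last target. There are 200 camera calls.

## Task

The knife chest on the bench is closed but not bolted: push its barrel bolt along fully home into the keeper on the other flap, then push the bolt's knob over and down into the notch at the end of its slot, so that it lies flat and the bolt cannot slide back. Only push with the fingertips or the outside of the fingers: do not take the knob between the fingers and do not lift the flap. Leave everything else on the chest and the bench where it is.

Things in the scene. Friction and masses are not known exactly. Their poses are not given: they have to be found in the camera images.
- ball (a point): Centre of the dark steel ball (22 mm) on the bolt's knob, 42 mm from the bolt's axis on a 9 mm round stem. Moves and turns with the knob: its z axis points from the bolt's axis out along the stem (straight up while the bolt slides), its y axis along the bolt, the way it shoots home. With the knob upright this point is 59 mm above the flaps' upper face.
- notch (a point): Point fixed in the barrel, on the bolt's axis, where the stem stands when the bolt is fully home; 17 mm above the flap. y axis: along the bolt, the way to push it; x axis: the side to which the knob turns down (away from the robot if the chest stands square); z up. Barrel top 13.5 mm above this point; barrel from 85 mm behind to 23 mm ahead of it.
- bolt (a joint): Travel of the 18 mm steel bolt: 0 m drawn right back, 0.060 m fully home against its stop. It stays where it is left and needs about 3 N to slide. The slot for the stem is 13 mm wide and straight along the barrel's top; at the home end it turns square to the notch point's +x side as a notch 17.5 mm wide, which the stem can enter only within the last 6 mm of travel.
- knob (a joint): Turn of the knob about the bolt's axis: 0 rad upright in the straight slot (about 0.2 rad of play either way), 1.45 rad lying flat to the notch side against its stop; the ball's centre is then 5 mm above the bolt's axis and 42 mm beside it. It stays where it is left; it needs about 1 N at the ball to turn.
- keeper (a point): Centre of the keeper, a 28 mm long steel arch (29 mm wide, top 14.5 mm above this point) on the fixed left-hand flap, on the bolt's axis, 61 mm beyond the notch point: the bolt's end enters it. Axes as for the notch point.
- flap (a joint): Opening angle of the right-hand flap that carries the bolt: 0 rad closed, grows as its edge at the seam is lifted. It is held shut only by its weight and must stay shut.
- chest: Pine knife chest, fixed, 240 mm (x) by 360 mm (y), 111 mm high to the upper face of its two flaps, which meet at y = 0. Origin under its centre; x points away from the robot when square. The bolt lies on the line x = 0, its 27 mm barrel from y = -120 to -12 mm. A wooden pull knob (24 mm wide, 21 high) stands on each flap at x = -95, y = +28 and -28 mm: not needed.
- spool: Loose spool of brown thread, 42 mm diameter, 52 mm high, standing on the left-hand flap. Origin under its centre. Bystander.
- awl: Loose awl lying on the left-hand flap, wooden handle 85 x 22 x 20 mm, overall about 152 mm along its x axis, point to +x. Origin on its underside, 73 mm from the butt. Bystander.
- block: Loose pine block 60 x 42 x 34 mm on the right-hand flap, behind the bolt on its far corner. Origin under its centre. Bystander.
- mallet: Loose mallet standing on its white head (68 mm diameter, 85 mm high), handle upright to 201 mm, on the bench near the left end of the chest. Origin under its centre. Bystander.
- driver: Loose black-handled screwdriver, 200 mm, lying on the bench beyond the right end of the chest. Origin under its middle. Bystander.
- glue: Loose glass jar, 68 mm diameter, 95 mm high, on the bench beside the chest. Origin under its centre. Bystander.
- case: Loose black spectacle case 62 x 157 x 42 mm on the bench beside the chest. Origin under its centre. Bystander.

How it is judged:
By the outcome, as a careful person would: the job done as asked, in the order asked, and still so for the second after the job is handed in, with the robot touching nothing.
It also fails if it takes over 48 s, if anything falls off the work surface, if the arm or the gripper's body presses on something with over 40 N, if the wrist force passes 120 N, or if a joint passes its speed limit or range.

## Working session

There is one attempt and no reset: what is moved stays moved. The work goes in short steps, Python scripts to look and compute and a tool call to move; the robot and the scene stay as the last step left them, time stands still between calls to the robot, and variables do not carry over. Pictures are saved under pics/ and viewed, at most 10 in all, crops included, and the job is handed in when it is done.

Besides the shell and the picture viewer there is one more tool, called by a JSON object that holds its "name" and its "arguments", one argument or row to a line. arm_command: Moves the arm, as the interface text tells. Its arguments: {"type":"object","properties":{"delta_rot":{"type":"array","items":{"type":"array","items":{"type":"number"}}},"delta_pos":{"type":"array","items":{"type":"array","items":{"type":"number"}}},"gripper":{"type":"array","items":{"type":"number"}},"grip_force":{"type":"number"}},"required":["delta_rot","delta_pos","gripper"]}

```bash
mkdir -p pics
cat > h.py <<'E'
import numpy as np, cv2
from rig import status, viewer, robot
from scipy.spatial.transform import Rotation as R
def ray(c,u,v,T=None):
    T=np.array(c["pose"]) if T is None else T
    d=T[:3,:3]@np.array([(u-c["cx"])/c["fx"],(v-c["cy"])/c["fy"],1.]); return T[:3,3],d/np.linalg.norm(d)
def plane(c,u,v,z):
    o,d=ray(c,u,v); return o+d*(z-o[2])/d[2]
def tri(a,b):
    A=sum(np.eye(3)-np.outer(d,d) for o,d in(a,b)); B=sum((np.eye(3)-np.outer(d,d))@o for o,d in(a,b))
    return np.linalg.solve(A,B)
def proj(c,p):
    q=np.linalg.inv(np.array(c["pose"]))@np.r_[p,1]; return c["fx"]*q[0]/q[2]+c["cx"],c["fy"]*q[1]/q[2]+c["cy"]
E
python3 - <<'E'
from h import *
for n in("scene","side"):
    c=viewer.camera(n); cv2.imwrite(f"pics/{n}0.png",c["pixels"]); print(n,c["fx"],c["cx"],c["cy"],np.round(c["pose"],3).tolist())
o=status.get_obs();print(o)
E
```

```text
scene 445.1059704864138 316.54656711572613 235.0087816236361 [[0.878, 0.284, -0.385, 0.956], [0.478, -0.481, 0.735, -0.628], [0.024, -0.83, -0.558, 0.666], [0.0, 0.0, 0.0, 1.0]]
side 443.13391710347656 315.0539214037247 232.71682205310168 [[-0.992, -0.091, 0.083, 0.497], [-0.123, 0.758, -0.64, 0.646], [-0.005, -0.646, -0.763, 0.809], [0.0, 0.0, 0.0, 1.0]]
{'time': 0.1, 'q': array([ 1.12649853e+00,  5.28385402e-01,  1.43377262e+00,  1.70430136e-05,
        1.18140096e+00, -1.78513936e-01]), 'joint_velocities': array([-5.58687666e-04, -1.10987878e-03, -1.81505815e-03,  2.21121536e-04,
       -3.38477199e-06,  6.68902752e-04]), 'joint_torque': array([-2.91423221e-04, -4.40983307e+01, -1.77149999e+01,  6.35030586e-02,
        5.34059911e-02, -2.01602847e-05]), 'position': array([0.16382552, 0.60239888, 0.18896255]), 'tool_rot': array([ 1.32504277e-01,  9.91181946e-01, -9.33465799e-04, -3.08740971e-04]), 'ft_force': array([-0.05185963,  0.09361276,  0.34924258]), 'moment': array([ 0.0043992 , -0.01804999, -0.04151256]), 'grip_force': 0.0, 'grip_width': 0.08690268319768828}
```

View pics/scene0.png

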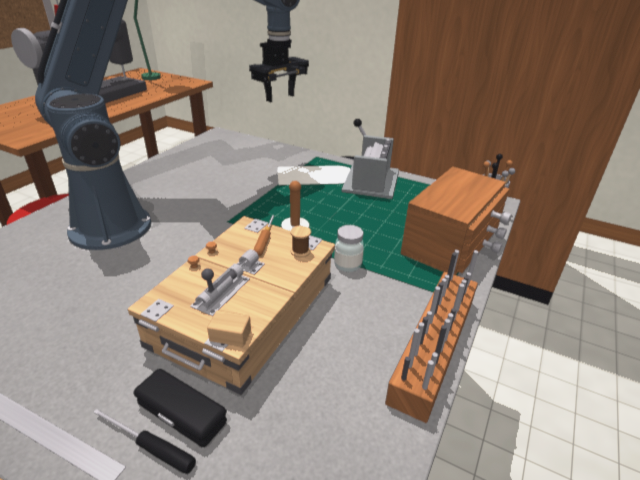

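View pics/side0.png

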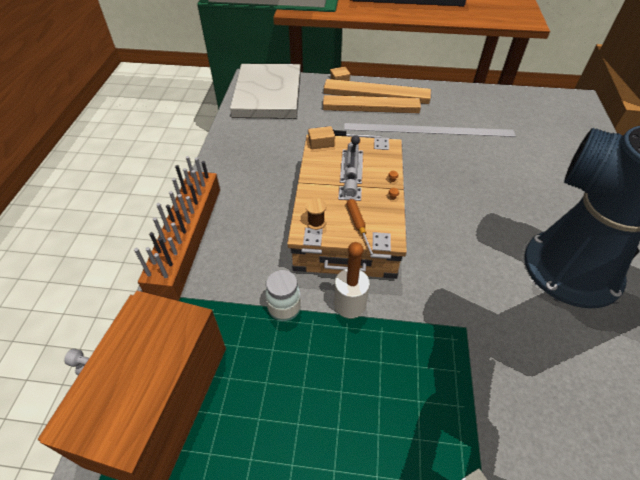

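The scene view shows the ball near (208,275) and the keeper near (250,262). In the side view the ball is near (355,140) and the chest's top runs from (305,137) to (405,249). I'll zoom in on both.

Run:
```python
from h import *
s=cv2.imread("pics/scene0.png");d=cv2.imread("pics/side0.png")
a=cv2.resize(s[200:350,130:270],None,fx=2.8,fy=2.8,interpolation=2)[:420,:392]
b=cv2.resize(d[120:270,280:420],None,fx=2.8,fy=2.8,interpolation=2)[:420,:392]
cv2.imwrite("pics/crop0.png",np.hstack([a,b]))
S=viewer.camera("scene");D=viewer.camera("side")
def ball(c,x0,y0,r=14):
    p=c["pixels"][y0-r:y0+r,x0-r:x0+r].max(2); n,l,st,ce=cv2.connectedComponentsWithStats((p<75).astype(np.uint8))
    print(st[1:].tolist(),np.round(ce[1:]+[x0-r,y0-r],1).tolist())
ball(S,208,275);ball(D,355,140)
P=tri(ray(S,208,275),ray(D,355,140));print(P)
for u,v in((306,137),(404,138),(405,249),(289,246)):print(plane(D,u,v,.111))
```

```text
[[9, 12, 11, 16, 75]] [[209.1, 280.1]]
[[0, 5, 5, 5, 25], [9, 11, 9, 17, 84], [3, 25, 3, 1, 3], [19, 26, 1, 1, 1]] [[343.0, 133.0], [353.9, 144.1], [345.0, 151.0], [360.0, 152.0]]
[ 0.50935675 -0.18006087  0.16897062]
[ 0.63444714 -0.25200342  0.111     ]
[ 0.38893671 -0.27690056  0.111     ]
[0.38888225 0.08047834 0.111     ]
[0.6205313  0.10063004 0.111     ]
```

View pics/crop0.png

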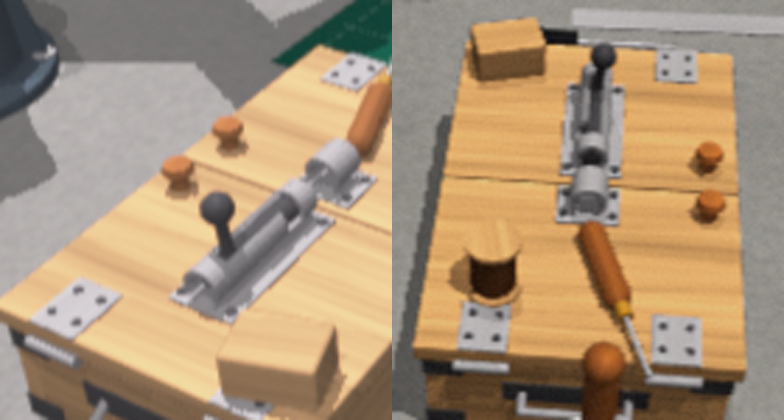

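Run:
```python
from h import *
S=viewer.camera("scene");D=viewer.camera("side")
P=tri(ray(S,207.5,275),ray(D,355.4,139.7));print("ball",P)
cd=lambda u,v:((u-392)/2.8+280,v/2.8+120)
cs=lambda u,v:(u/2.8+130,v/2.8+200)
f=lambda n,c,p,z:print(n,np.round(plane(c,*p,z),4))
f("seamL",D,cd(445,178),.111);f("seamR",D,cd(735,190),.111)
f("edge1",D,cd(733,55),.111);f("edge2",D,cd(745,372),.111)
f("far1",D,cd(463,45),.111);f("far2",D,cd(416,355),.111)
f("plateS backL",D,cd(563,172),.112);f("plate R",D,cd(620,177),.112)
f("keeperplate1",D,cd(557,221),.112);f("kp2",D,cd(618,222),.112)
# pull knobs
K=[tri(ray(S,*cs(*a)),ray(D,*cd(*b))) for a,b in(((227,126),(710,201)),((178,168),(709,153)))]
print(K)
```

```text
ball [ 0.50865185 -0.18074546  0.16925321]
seamL [ 0.6273 -0.0816  0.111 ]
seamR [ 0.3933 -0.0954  0.111 ]
edge1 [ 0.3945 -0.2696  0.111 ]
edge2 [0.3868 0.09   0.111 ]
far1 [ 0.6366 -0.2555  0.111 ]
far2 [0.6211 0.1027 0.111 ]
plateS backL [ 0.5325 -0.0989  0.112 ]
plate R [ 0.486  -0.0985  0.112 ]
keeperplate1 [ 0.5324 -0.0426  0.112 ]
kp2 [ 0.4847 -0.0472  0.112 ]
[array([ 0.41442441, -0.06343681,  0.12793312]), array([ 0.41612415, -0.11970343,  0.12669416])]
```

```bash
cat >> h.py <<'E'
def go(*pts):
    o=status.get_obs(); M=R.from_quat(o["tool_rot"]).as_matrix()
    print("at",np.round(o["position"],4),"tool x",np.round(M[:,0],3),"F",np.round(o["ft_force"],1),"t",o["time"])
    for p in pts: print(p,np.round(M.T@(np.array(p)-o["position"]),4))
E
python3 -c "
from h import *
go((.3,.52,.28),(.47,.25,.28),(.512,-.245,.28))"
```

```text
at [0.1641 0.6028 0.1895] tool x [-0.965  0.263  0.   ] F [ 0.3  0.7 -0.2] t 0.3
(0.3, 0.52, 0.28) [-0.1529 -0.0442 -0.0905]
(0.47, 0.25, 0.28) [-0.3879 -0.2601 -0.0903]
(0.512, -0.245, 0.28) [-0.5584 -0.7267 -0.09  ]
```

{"name": "arm_command", "arguments": {
  "delta_rot": [
    [0,0,-6],
    [0,0,-12],
    [0,0,-17],
    [0,0,-17],
    [0,0,-17],
    [0,0,-17],
    [0,0,-17],
    [0,0,-17],
    [0,0,-17],
    [0,0,-17],
    [0,0,-17],
    [0,0,-17]
  ],
  "delta_pos": [
    [-0.02,-0.005,-0.035],
    [-0.05,-0.01,-0.06],
    [-0.08,-0.02,-0.08],
    [-0.12,-0.03,-0.09],
    [-0.153,-0.044,-0.09],
    [-0.18,-0.07,-0.09],
    [-0.21,-0.1,-0.09],
    [-0.24,-0.125,-0.09],
    [-0.27,-0.15,-0.09],
    [-0.3,-0.18,-0.09],
    [-0.33,-0.21,-0.09],
    [-0.36,-0.235,-0.09]
  ],
  "gripper": [1,1,1,1,1,1,1,1,1,1,1,1]
}}

```text
time: 1.3
position: [0.4498, 0.2797, 0.2799]
tool_rot: [-0.016, 1.0, -0.0, -0.0]
ft_force: [0.9, -0.2, 0.3]
grip_width: 0.0152
grip_force: 0.0
```

```bash
python3 -c "
from h import *
go((.512,-.245,.28),(.512,-.245,.2))"
```

```text
at [0.4498 0.2797 0.2799] tool x [-1.    -0.031  0.   ] F [ 0.9 -0.2  0.3] t 1.3
(0.512, -0.245, 0.28) [-0.0459 -0.5263  0.    ]
(0.512, -0.245, 0.2) [-0.0459 -0.5263  0.08  ]
```

{"name": "arm_command", "arguments": {
  "delta_rot": [
    [0,0,0],
    [0,0,0],
    [0,0,0],
    [0,0,0],
    [0,0,0],
    [0,0,0],
    [0,0,0],
    [0,0,0],
    [0,0,0],
    [0,0,0],
    [0,0,0],
    [0,0,0]
  ],
  "delta_pos": [
    [-0.004,-0.04,0],
    [-0.008,-0.08,0],
    [-0.012,-0.12,0],
    [-0.016,-0.16,0],
    [-0.02,-0.2,0],
    [-0.024,-0.24,0],
    [-0.028,-0.28,0],
    [-0.032,-0.32,0],
    [-0.036,-0.36,0],
    [-0.04,-0.4,0],
    [-0.043,-0.44,0],
    [-0.046,-0.48,0]
  ],
  "gripper": [1,1,1,1,1,1,1,1,1,1,1,1]
}}

```text
time: 2.3
position: [0.5104, -0.1986, 0.2799]
tool_rot: [-0.015, 1.0, 0.0, 0.0]
ft_force: [0.1, 1.3, 0.6]
grip_width: 0.0006
grip_force: 0.0
```

{"name": "arm_command", "arguments": {
  "delta_rot": [
    [0,0,0],
    [0,0,0],
    [0,0,0],
    [0,0,0],
    [0,0,0],
    [0,0,0],
    [0,0,0]
  ],
  "delta_pos": [
    [0,-0.03,0],
    [0,-0.046,0.02],
    [0,-0.046,0.05],
    [0,-0.046,0.075],
    [0,-0.046,0.075],
    [0,-0.046,0.075],
    [0,-0.046,0.075]
  ],
  "gripper": [1,1,1,1,1,1,1]
}}

```text
time: 2.88
position: [0.5129, -0.243, 0.2061]
tool_rot: [-0.016, 1.0, -0.001, 0.001]
ft_force: [0.1, 0.4, -0.0]
grip_width: 0.0005
grip_force: 0.0
```

Run:
```python
from h import *
o=status.get_obs(); c=viewer.camera("wrist"); T=np.eye(4);T[:3,:3]=R.from_quat(o["tool_rot"]).as_matrix();T[:3,3]=o["position"]
np.save("T1.npy",T@c["mount"]); cv2.imwrite("pics/w1.png",c["pixels"])
S=viewer.camera("scene")["pixels"][200:350,130:290];D=viewer.camera("side")["pixels"][110:260,270:430]
v=np.hstack([cv2.resize(x,(400,375),interpolation=2) for x in(S,D)]);cv2.imwrite("pics/v1.png",v)
go(); print(np.round(c["mount"],3).tolist())
```

```text
at [ 0.5132 -0.2431  0.2068] tool x [-0.999 -0.032 -0.003] F [-0.   0.8 -0. ] t 3.0333
[[0.0, -0.968, -0.251, 0.069], [1.0, 0.0, -0.0, -0.0], [0.0, -0.251, 0.968, -0.196], [0.0, 0.0, 0.0, 1.0]]
```

View pics/w1.png

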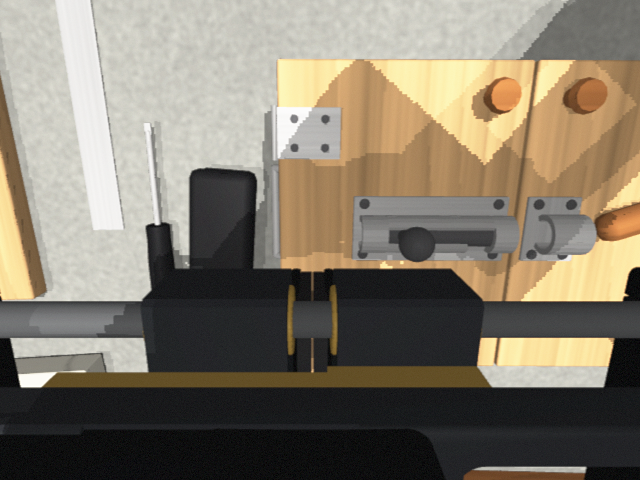

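View pics/v1.png

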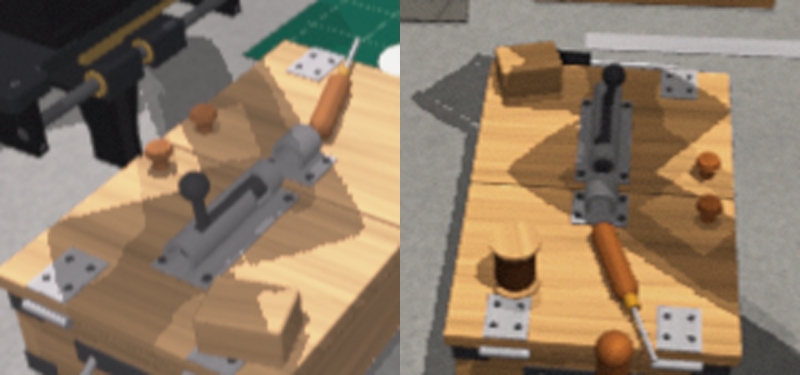

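The wrist view shows the ball at (417,244), the barrel level in the image (so the tool's y axis is parallel to the bolt), and the keeper at about (537–597, 235). The gripper is clear of everything. Now I'll refine the measurements.

Run:
```python
from h import *
c=viewer.camera("wrist");T=np.load("T1.npy");S=viewer.camera("scene")
P=tri(ray(c,417,244,T),ray(S,193.5/2.5+130,186/2.5+200));print("ball wrist+scene",P)
def pl(u,v,z):
    o,d=ray(c,u,v,T);return np.round(o+d*(z-o[2])/d[2],4)
print("ball@.17",pl(417,244,.17))
print("plate corners",pl(354,197,.113),pl(507,197,.113),pl(353,261,.113),pl(505,260,.113))
print("seam",pl(536,61,.111),pl(497,365,.111))
print("chest edge",pl(277,60,.111),pl(639,60,.111))
b=P
go((b[0],b[1]-.035,.155),(b[0],b[1]+.06,.155))
```

```text
ball wrist+scene [ 0.50765561 -0.17891786  0.16963309]
ball@.17 [ 0.508  -0.1782  0.17  ]
plate corners [ 0.4889 -0.2126  0.113 ] [ 0.4852 -0.0982  0.113 ] [ 0.5392 -0.2104  0.113 ] [ 0.5346 -0.092   0.113 ]
seam [ 0.3905 -0.0922  0.111 ] [ 0.6284 -0.083   0.111 ]
chest edge [ 0.3954 -0.2713  0.111 ] [ 0.3876 -0.0212  0.111 ]
at [ 0.5128 -0.2428  0.2064] tool x [-1.    -0.031 -0.002] F [ 0.3  0.2 -0.1] t 3.1333
(np.float64(0.507655612346741), np.float64(-0.21391786021338804), 0.155) [0.0044 0.0292 0.0513]
(np.float64(0.507655612346741), np.float64(-0.11891786021338804), 0.155) [0.0014 0.1241 0.0512]
```

{"name": "arm_command", "arguments": {
  "delta_rot": [
    [0,0,0],
    [0,0,0],
    [0,0,0],
    [0,0,0],
    [0,0,0],
    [0,0,0],
    [0,0,0],
    [0,0,0]
  ],
  "delta_pos": [
    [0.003,0,0.02],
    [0.003,0,0.04],
    [0.003,0,0.05],
    [0.003,0,0.05],
    [0.003,0.01,0.05],
    [0.003,0.02,0.05],
    [0.003,0.025,0.05],
    [0.003,0.025,0.05]
  ],
  "gripper": [1,1,1,1,1,1,1,1]
}}

```text
time: 3.8
position: [0.5084, -0.216, 0.1558]
tool_rot: [-0.016, 1.0, -0.0, 0.0]
ft_force: [0.5, -0.2, 0.0]
grip_width: 0.0008
grip_force: 0.0
```

{"name": "arm_command", "arguments": {
  "delta_rot": [
    [0,0,0],
    [0,0,0],
    [0,0,0],
    [0,0,0],
    [0,0,0],
    [0,0,0]
  ],
  "delta_pos": [
    [0,0.005,0],
    [0,0.01,0],
    [0,0.015,0],
    [0,0.02,0],
    [0,0.025,0],
    [0,0.025,0]
  ],
  "gripper": [1,1,1,1,1,1]
}}

```text
time: 4.3
position: [0.5071, -0.1915, 0.1548]
tool_rot: [-0.016, 1.0, 0.0, -0.0]
ft_force: [-0.3, 0.2, 0.2]
grip_width: 0.0004
grip_force: 0.0
```

```bash
cat >> h.py <<'E'
def look(n):
    S=viewer.camera("scene")["pixels"][210:310,160:270];D=viewer.camera("side")["pixels"][110:210,300:410]
    cv2.imwrite(f"pics/{n}.png",np.hstack([cv2.resize(x,(400,364),interpolation=2) for x in(S,D)])); go()
E
python3 -c "
from h import *
look('v2')"
```

```text
at [ 0.5075 -0.1926  0.1548] tool x [-1.    -0.031  0.   ] F [ 0.2  0.  -0.3] t 4.4
```

View pics/v2.png

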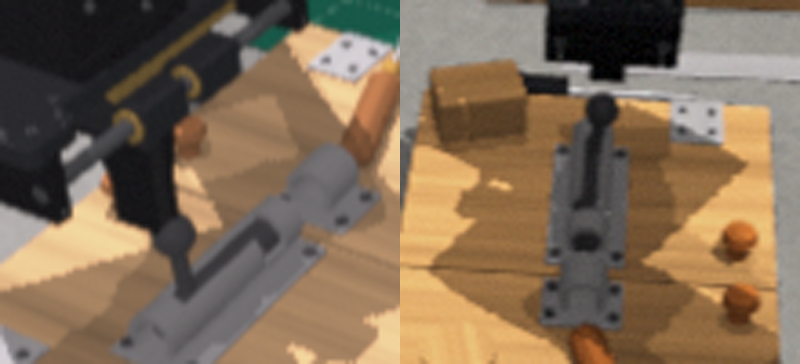

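The scene view has the finger behind the ball, at about (145,215) in the crop. The side view has it above the ball, at (607,75). I'll compare those with the projected TCP.

Run:
```python
from h import *
S=viewer.camera("scene");D=viewer.camera("side");o=status.get_obs();p=o["position"]
for c,x0,y0,ox in((S,160,210,0),(D,300,110,400)):
    for q in (p,p+[0,0,.05],[.508,-.18,.17]):
        u,v=proj(c,q);print(((u-x0)*3.64+ox),(v-y0)*3.64)
print(tri(ray(S,160+145/3.64,210+225/3.64),ray(D,300+207/3.64,110+78/3.64)))
```

```text
158.13701539240057 273.2722921999357
145.40865900698685 190.40289308525075
172.99297075642025 234.24556111422817
603.3251537931038 114.34409010990467
608.6239216440944 49.5427121201304
602.9131204670249 107.83818665624118
[ 0.50612932 -0.1936857   0.18370235]
```

Run:
```python
from h import *
S=viewer.camera("scene");D=viewer.camera("side")
M=R.from_quat([.1325,.99118,0,0]).as_matrix()
for z in(0,-.019,-.025):
  for y in(-.043,.043): print("start",z,y,np.round(proj(S,np.array([.1638,.6024,.189])+M@[0,y,z]),1))
a=cv2.imread("pics/scene0.png")[50:120,235:325]
b=S["pixels"][230:300,165:255]
cv2.imwrite("pics/z.png",np.hstack([cv2.resize(x,(390,303),interpolation=cv2.INTER_NEAREST) for x in(a,b)]))
```

```text
start 0 -0.043 [271.  110.9]
start 0 0.043 [290.3 105.3]
start -0.019 -0.043 [270.9 105.1]
start -0.019 0.043 [290.2  99.7]
start -0.025 -0.043 [270.8 103.3]
start -0.025 0.043 [290.2  97.9]
```

View pics/z.png

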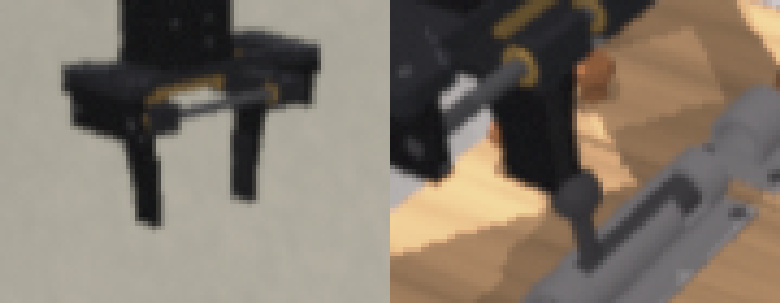

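The fingers really end about 27 mm short of the reported TCP, both here and in the start picture. At this height they pass over the ball. I'll back off, go lower and push again.

{"name": "arm_command", "arguments": {
  "delta_rot": [
    [0,0,0],
    [0,0,0],
    [0,0,0],
    [0,0,0],
    [0,0,0],
    [0,0,0],
    [0,0,0]
  ],
  "delta_pos": [
    [0,-0.02,0],
    [0,-0.034,0],
    [0,-0.034,0],
    [0,-0.034,0.01],
    [0,-0.034,0.018],
    [0,-0.034,0.024],
    [0,-0.034,0.024]
  ],
  "gripper": [1,1,1,1,1,1,1]
}}

```text
time: 5.18
position: [0.5069, -0.2251, 0.1287]
tool_rot: [-0.016, 1.0, 0.002, -0.002]
ft_force: [0.2, 0.8, -0.4]
grip_width: 0.0005
grip_force: 0.0
```

{"name": "arm_command", "arguments": {
  "delta_rot": [
    [0,0,0],
    [0,0,0],
    [0,0,0],
    [0,0,0],
    [0,0,0],
    [0,0,0],
    [0,0,0],
    [0,0,0]
  ],
  "delta_pos": [
    [0,0.005,0],
    [0,0.01,0],
    [0,0.015,0],
    [0,0.02,0],
    [0,0.025,0],
    [0,0.03,0],
    [0,0.034,0],
    [0,0.034,0]
  ],
  "gripper": [1,1,1,1,1,1,1,1]
}}

```text
time: 5.85
position: [0.5077, -0.1923, 0.1312]
tool_rot: [-0.016, 1.0, -0.0, 0.0]
ft_force: [0.1, -1.8, -0.6]
grip_width: 0.0002
grip_force: 0.4
```

Run:
```python
from h import *
look('v3')
for n,x0,y0 in(("scene",208,275),("side",355,140)):
    c=viewer.camera(n);print([round(x,1) for x in proj(c,[.508,-.18,.17])])
```

```text
at [ 0.5076 -0.1924  0.131 ] tool x [-1.    -0.031 -0.   ] F [ 0.6 -0.8 -0.9] t 5.95
[np.float64(207.5), np.float64(274.4)]
[np.float64(355.7), np.float64(139.6)]
```

View pics/v3.png

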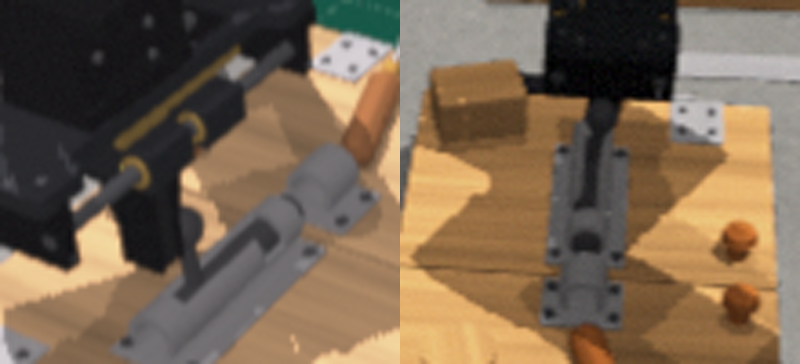

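{"name": "arm_command", "arguments": {
  "delta_rot": [
    [0,0,0],
    [0,0,0],
    [0,0,0],
    [0,0,0],
    [0,0,0],
    [0,0,0],
    [0,0,0],
    [0,0,0],
    [0,0,0],
    [0,0,0]
  ],
  "delta_pos": [
    [0,0.006,0],
    [0,0.012,0],
    [0,0.018,0],
    [0,0.024,0],
    [0,0.03,0],
    [0,0.036,0],
    [0,0.041,0],
    [0,0.046,0],
    [0,0.048,0],
    [0,0.048,0]
  ],
  "gripper": [1,1,1,1,1,1,1,1,1,1]
}}

```text
time: 6.88
position: [0.5058, -0.1436, 0.1308]
tool_rot: [-0.016, 1.0, 0.001, -0.0]
ft_force: [0.2, -1.0, 0.1]
grip_width: 0.0005
grip_force: 0.3
```

{"name": "arm_command", "arguments": {
  "delta_rot": [
    [0,0,0],
    [0,0,0],
    [0,0,0],
    [0,0,0]
  ],
  "delta_pos": [
    [0,0.002,0],
    [0,0.004,0],
    [0,0.005,0],
    [0,0.005,0]
  ],
  "gripper": [1,1,1,1]
}}

```text
time: 7.22
position: [0.5064, -0.1427, 0.1311]
tool_rot: [-0.016, 1.0, -0.003, 0.0]
ft_force: [0.1, -9.5, -1.9]
grip_width: 0.0004
grip_force: 4.7
```

{"name": "arm_command", "arguments": {
  "delta_rot": [
    [0,0,0],
    [0,0,0],
    [0,0,0]
  ],
  "delta_pos": [
    [0,0.002,0],
    [0,0.003,0],
    [0,0.003,0]
  ],
  "gripper": [1,1,1]
}}

```text
time: 7.47
position: [0.5072, -0.1425, 0.1313]
tool_rot: [-0.017, 1.0, -0.005, 0.001]
ft_force: [-0.9, -14.5, -3.8]
grip_width: 0.0002
grip_force: 7.6
```

Run:
```python
from h import *
look('v4')
for c,x0,y0,ox in((viewer.camera("scene"),160,210,0),(viewer.camera("side"),300,110,400)):
  for t in(.05,.06):
    u,v=proj(c,np.array([.508,-.18,.17])+np.array([-.033*t,t,0]));print(((u-x0)*3.64+ox),(v-y0)*3.64)
```

```text
at [ 0.5072 -0.1425  0.1313] tool x [-0.999 -0.033 -0.003] F [ -0.3 -15.3  -3.7] t 7.5667
235.77219856676422 179.0346506491281
247.64366991200174 168.5943383931225
600.3522587232976 159.05001082096499
599.8199031083956 169.6959983328802
```

View pics/v4.png

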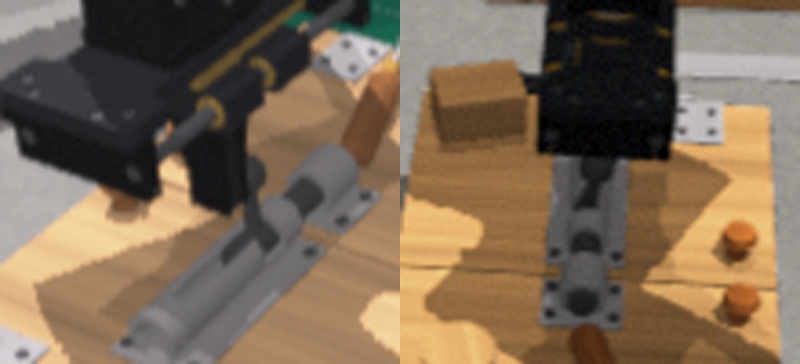

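The bolt is home: the ball is at (254,172) in the scene crop, matching the predicted full-travel spot, and the bolt's end is through the keeper. I'll go round to the robot's side of the knob.

{"name": "arm_command", "arguments": {
  "delta_rot": [
    [0,0,0],
    [0,0,0],
    [0,0,0],
    [0,0,0],
    [0,0,0],
    [0,0,0],
    [0,0,0],
    [0,0,0],
    [0,0,0],
    [0,0,0],
    [0,0,0],
    [0,0,0]
  ],
  "delta_pos": [
    [0,-0.02,0],
    [0,-0.035,0],
    [0,-0.035,0],
    [0.02,-0.035,0],
    [0.045,-0.035,0],
    [0.045,-0.035,0],
    [0.045,-0.01,0],
    [0.045,0.014,0],
    [0.045,0.014,0.004],
    [0.04,0.014,0.007],
    [0.035,0.014,0.007],
    [0.035,0.014,0.007]
  ],
  "gripper": [1,1,1,1,1,1,1,1,1,1,1,1]
}}

```text
time: 8.67
position: [0.4724, -0.1247, 0.1239]
tool_rot: [-0.015, 1.0, -0.0, 0.001]
ft_force: [-0.3, -0.4, 0.4]
grip_width: 0.0002
grip_force: 0.0
```

{"name": "arm_command", "arguments": {
  "delta_rot": [
    [0,0,0],
    [0,0,0],
    [0,0,0],
    [0,0,0],
    [0,0,0],
    [0,0,0]
  ],
  "delta_pos": [
    [-0.005,0,0],
    [-0.01,0,0],
    [-0.015,0,0],
    [-0.02,0,0],
    [-0.025,0,0],
    [-0.025,0,0]
  ],
  "gripper": [1,1,1,1,1,1]
}}

```text
time: 9.17
position: [0.4965, -0.1234, 0.1239]
tool_rot: [-0.015, 1.0, -0.0, 0.001]
ft_force: [-1.1, -0.4, 0.4]
grip_width: 0.0001
grip_force: 0.1
```

{"name": "arm_command", "arguments": {
  "delta_rot": [
    [0,0,0],
    [0,0,0],
    [0,0,0],
    [0,0,0],
    [0,0,0],
    [0,0,0],
    [0,0,0]
  ],
  "delta_pos": [
    [-0.004,0,0],
    [-0.008,0,0],
    [-0.012,0,0],
    [-0.016,0,0],
    [-0.02,0,0],
    [-0.024,0,0],
    [-0.024,0,0]
  ],
  "gripper": [1,1,1,1,1,1,1]
}}

```text
time: 9.75
position: [0.5196, -0.1221, 0.1234]
tool_rot: [-0.016, 1.0, 0.0, -0.0]
ft_force: [-1.9, -0.7, -0.8]
grip_width: 0.0006
grip_force: 1.0
```

Run:
```python
from h import *
look('v5')
```

```text
at [ 0.5195 -0.1222  0.1237] tool x [-1.    -0.031 -0.   ] F [-2.3 -0.1 -1.5] t 9.85
```

View pics/v5.png

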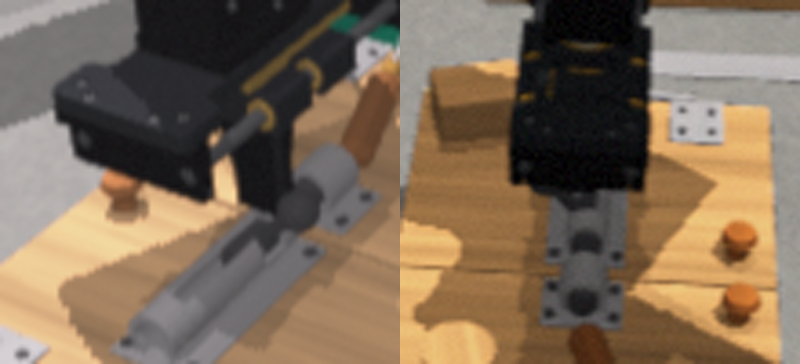

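The knob has turned about 55° into the notch: the ball is at (298,205) in the scene crop. Next I'll come over the top and press it down.

{"name": "arm_command", "arguments": {
  "delta_rot": [
    [0,0,0],
    [0,0,0],
    [0,0,0],
    [0,0,0],
    [0,0,0],
    [0,0,0],
    [0,0,0],
    [0,0,0],
    [0,0,0],
    [0,0,0],
    [0,0,0],
    [0,0,0]
  ],
  "delta_pos": [
    [0.004,0,0],
    [0.004,0,-0.012],
    [0.004,0,-0.025],
    [0,0,-0.025],
    [-0.017,0,-0.025],
    [-0.03,0,-0.025],
    [-0.03,0,-0.025],
    [-0.03,0,-0.018],
    [-0.03,0,-0.012],
    [-0.03,0,-0.007],
    [-0.03,0,-0.003],
    [-0.03,0,-0.003]
  ],
  "gripper": [1,1,1,1,1,1,1,1,1,1,1,1]
}}

```text
time: 10.85
position: [0.5567, -0.1228, 0.1293]
tool_rot: [-0.014, 1.0, -0.002, 0.009]
ft_force: [9.1, 1.2, 8.4]
grip_width: 0.0001
grip_force: 4.6
```

{"name": "arm_command", "arguments": {
  "delta_rot": [
    [0,0,0],
    [0,0,0],
    [0,0,0],
    [0,0,0]
  ],
  "delta_pos": [
    [0,0,0.003],
    [0,0,0.006],
    [0,0,0.008],
    [0,0,0.008]
  ],
  "gripper": [1,1,1,1]
}}

```text
time: 11.18
position: [0.5491, -0.1214, 0.1186]
tool_rot: [-0.015, 1.0, -0.0, 0.0]
ft_force: [0.2, -0.8, 0.7]
grip_width: 0.0002
grip_force: 0.7
```

{"name": "arm_command", "arguments": {
  "delta_rot": [
    [0,0,0],
    [0,0,0],
    [0,0,0],
    [0,0,0]
  ],
  "delta_pos": [
    [0,0,0.002],
    [0,0,0.004],
    [0,0,0.006],
    [0,0,0.006]
  ],
  "gripper": [1,1,1,1]
}}

```text
time: 11.52
position: [0.5479, -0.121, 0.1118]
tool_rot: [-0.015, 1.0, 0.001, -0.001]
ft_force: [0.5, 0.3, -0.3]
grip_width: 0.0005
grip_force: 0.1
```

{"name": "arm_command", "arguments": {
  "delta_rot": [
    [0,0,0],
    [0,0,0],
    [0,0,0],
    [0,0,0]
  ],
  "delta_pos": [
    [0,0,0.002],
    [0,0,0.004],
    [0,0,0.005],
    [0,0,0.005]
  ],
  "gripper": [1,1,1,1]
}}

```text
time: 11.85
position: [0.5485, -0.1212, 0.11]
tool_rot: [-0.016, 1.0, 0.0, -0.001]
ft_force: [-4.5, 2.7, 16.8]
grip_width: 0.0002
grip_force: 8.6
```

{"name": "arm_command", "arguments": {
  "delta_rot": [
    [0,0,0],
    [0,0,0],
    [0,0,0],
    [0,0,0],
    [0,0,0],
    [0,0,0],
    [0,0,0],
    [0,0,0],
    [0,0,0],
    [0,0,0],
    [0,0,0],
    [0,0,0]
  ],
  "delta_pos": [
    [0,0,-0.02],
    [0,0,-0.05],
    [0,0,-0.08],
    [0,0,-0.12],
    [0,-0.04,-0.15],
    [0.02,-0.08,-0.15],
    [0.04,-0.12,-0.15],
    [0.04,-0.16,-0.15],
    [0.04,-0.2,-0.15],
    [0.04,-0.24,-0.15],
    [0.04,-0.24,-0.15],
    [0.04,-0.24,-0.15]
  ],
  "gripper": [1,1,1,1,1,1,1,1,1,1,1,1]
}}

```text
time: 12.85
position: [0.5155, -0.3651, 0.2564]
tool_rot: [-0.013, 1.0, 0.001, -0.001]
ft_force: [-0.3, 0.9, -1.3]
grip_width: 0.0005
grip_force: 0.0
```

Run:
```python
from h import *
go()
y=np.array([-.033,1,0]);x=np.array([1,.033,0]);B=np.array([.508,-.18,.17])+.06*y
for n in("scene","side"):
    c=viewer.camera(n);cv2.imwrite(f"pics/{n}9.png",c["pixels"])
    for th in(0,.9,1.45):
        p=B+[0,0,-.042]+.042*(np.sin(th)*x+np.cos(th)*np.array([0,0,1]))
        print(n,th,np.round(proj(c,p),1))
    u,v=map(int,proj(c,B+.042*x+[0,0,-.037])); r=16
    p=c["pixels"][v-r:v+r,u-r:u+r].max(2)
    for k in(60,80):
        N,l,st,ce=cv2.connectedComponentsWithStats((p<k).astype(np.uint8))
        print(k,[(s.tolist(),np.round(q+[u-r,v-r],1).tolist()) for s,q in zip(st[1:],ce[1:]) if s[4]>8])
    print((p[4:28,4:28]//10))
```

```text
at [ 0.5155 -0.3651  0.2564] tool x [-1.    -0.027  0.002] F [-0.3  0.9 -1.3] t 12.85
scene 0 [228.  256.3]
scene 0.9 [243.5 268.3]
scene 1.45 [248.2 278.6]
60 [([14, 19, 7, 5, 9], [249.4, 283.9])]
80 [([7, 0, 10, 8, 44], [243.8, 264.7]), ([0, 9, 21, 16, 142], [242.8, 279.5])]
[[14 14 13 13 12  9  7  6  6  5  5  7 10 11 10  9 10 11 11 12 14 17 18 20]
 [14 14 13 13 13 11  7  6  5  5  7 10 11 11 10 10 11 11 12 14 18 20 21 21]
 [14 13 13 13 12 12  8  6  6  8 10 11 11 11 11 11 11 12 13 17 20 21 21 18]
 [13 13 13 13 12 12 10  7  9 10 11 11 12 12 12 12 11 11 12 16 20 20 17 15]
 [13 13 13 12 12 11 10  9 11 11 11 12 13 14 13 13 10  9 10 13 19 17 15 20]
 [12 12 12 12 11 11 10 11 12 12 12 13 14 17 14 14 13 11 12 16 17 15 21 23]
 [11 12 12 11 11 10 10 12 14 14 15 15 15 17 15 16 18 17 16 17 16 20 23 24]
 [ 9 11 11 11 10  9  9 12 14 15 17 17 17 21 19 18 18 18 17 16 21 23 23 24]
 [ 8 10 11 10  9  9 10 13 14 15 16 17 20 23 22 22 21 19 17 21 23 24 24 24]
 [ 7 10 10  9  9  9 11 12 13 12 13 13 17 19 21 22 23 23 22 23 24 24 24 24]
 [ 6  8  8  8  8  9 10 11 11  9  9  8  8  9 11 15 20 22 23 24 24 24 24 2
[... 2310 characters left out ...]
14 12 10 10  9  7  7  8]
 [22 19 15 14 14 15 14 14 13 12 10 11 13 14 14 15 15 14 11 11 11 11  9  9]
 [23 23 19 15 14 14 14 14 14 13 11 11 13 14 14 14 14 13 12 11 11 11 10  8]
 [23 23 22 19 15 14 13 12 12 12 11 11 11 12 13 14 14 12 10 10 11 10  8  8]
 [23 22 23 22 19 15 13 11 11 11 11 11 11 11 11 12 13 12  9  9  9  9  8  7]
 [23 23 22 23 22 20 19 16 12 11 11 11 11 11 11 11 10  9  8  9  9  8  8  6]
 [23 23 23 23 23 23 22 20 17 13 12 12 11 11 11 11 10 10 11 11 10 10  8  6]
 [23 23 23 23 23 23 23 22 20 20 19 17 12 12 13 14 14 12 11 11 11 11  9  6]
 [22 22 23 22 22 23 23 22 20 20 20 17 14 15 14 14 13 10  7  6  7  9  9  6]
 [21 22 22 22 22 22 22 22 21 22 22 21 21 21 18 15 13  9  5  4  6  8 10  8]]
```

Run:
```python
from h import *
S=viewer.camera("scene");D=viewer.camera("side")
print(tri(ray(S,247.5,281),ray(D,333,166.5)))
a=cv2.imread("pics/scene0.png").astype(int);d=cv2.imread("pics/side0.png").astype(int)
# seam/keeper and bystanders: compare ball-independent spots
for n,c,i,rois in(("scene",S,a,dict(spool=(285,222,320,260),awl=(250,218,276,252),jar=(332,222,368,270),case=(130,365,230,445),block=(205,312,255,350))),("side",D,d,dict(spool=(300,195,330,230),awl=(344,196,372,235),mallet=(330,240,372,320),block=(305,125,337,148)))):
    g0=cv2.imread(f"pics/{n}0.png",0)
    g1=cv2.cvtColor(c["pixels"],cv2.COLOR_BGR2GRAY)
    for k,(x0,y0,x1,y1) in rois.items():
        s,r=cv2.phaseCorrelate(np.float32(g0[y0:y1,x0:x1]),np.float32(g1[y0:y1,x0:x1])); print(n,k,np.round(s,2),round(r,2))
```

```text
[ 0.5525982  -0.12481561  0.13315368]
scene spool [-0.    0.02] 1.0
scene awl [ 0.48 -0.  ] 1.0
scene jar [ 0.04 -0.06] 0.99
scene case [-0.    0.02] 0.92
scene block [0.07 0.14] 0.87
side spool [ 0.05 -0.08] 0.97
side awl [0.13 0.09] 0.66
side mallet [0.49 0.03] 1.0
side block [0.22 0.07] 0.69
```

```bash
python3 -c "
from h import *
go((.553,-.168,.2),(.553,-.168,.103),(.5525,-.1475,.103))"
```

```text
at [ 0.5164 -0.3603  0.2574] tool x [-0.999 -0.032  0.001] F [ 0.1 -0.7  0.4] t 13.05
(0.553, -0.168, 0.2) [-0.0429  0.1908  0.0577]
(0.553, -0.168, 0.103) [-0.043   0.1906  0.1547]
(0.5525, -0.1475, 0.103) [-0.0432  0.2112  0.1548]
```

The knob lies flat (ball centre z 0.133), but the ball reads about 4 mm short of home along the bolt. I'll nudge it home gently from behind.

{"name": "arm_command", "arguments": {
  "delta_rot": [
    [0,0,0],
    [0,0,0],
    [0,0,0],
    [0,0,0],
    [0,0,0],
    [0,0,0],
    [0,0,0],
    [0,0,0],
    [0,0,0],
    [0,0,0],
    [0,0,0],
    [0,0,0]
  ],
  "delta_pos": [
    [-0.01,0.04,0],
    [-0.02,0.08,0],
    [-0.03,0.12,0],
    [-0.043,0.16,0],
    [-0.043,0.186,0.02],
    [-0.043,0.186,0.05],
    [-0.043,0.186,0.08],
    [-0.043,0.186,0.11],
    [-0.043,0.186,0.13],
    [-0.043,0.186,0.145],
    [-0.043,0.186,0.153],
    [-0.043,0.186,0.153]
  ],
  "gripper": [1,1,1,1,1,1,1,1,1,1,1,1]
}}

```text
time: 14.05
position: [0.5525, -0.173, 0.1034]
tool_rot: [-0.016, 1.0, 0.001, -0.002]
ft_force: [-0.3, -0.6, 0.0]
grip_width: 0.0007
grip_force: 0.0
```

{"name": "arm_command", "arguments": {
  "delta_rot": [
    [0,0,0],
    [0,0,0],
    [0,0,0],
    [0,0,0],
    [0,0,0],
    [0,0,0],
    [0,0,0]
  ],
  "delta_pos": [
    [0,0.005,0],
    [0,0.01,0],
    [0,0.015,0],
    [0,0.02,0],
    [0,0.024,0],
    [0,0.028,0],
    [0,0.028,0]
  ],
  "gripper": [1,1,1,1,1,1,1]
}}

```text
time: 14.63
position: [0.553, -0.1463, 0.1051]
tool_rot: [-0.016, 1.0, 0.0, 0.0]
ft_force: [0.7, 0.2, -1.1]
grip_width: 0.0006
grip_force: 0.0
```

{"name": "arm_command", "arguments": {
  "delta_rot": [
    [0,0,0],
    [0,0,0],
    [0,0,0],
    [0,0,0]
  ],
  "delta_pos": [
    [0,0.002,0],
    [0,0.004,0],
    [0,0.005,0],
    [0,0.005,0]
  ],
  "gripper": [1,1,1,1]
}}

```text
time: 14.97
position: [0.5529, -0.1423, 0.1048]
tool_rot: [-0.015, 1.0, -0.0, -0.0]
ft_force: [-0.3, 0.2, 0.6]
grip_width: -0.0
grip_force: 0.0
```

{"name": "arm_command", "arguments": {
  "delta_rot": [
    [0,0,0],
    [0,0,0],
    [0,0,0],
    [0,0,0]
  ],
  "delta_pos": [
    [0,0.002,0],
    [0,0.003,0],
    [0,0.004,0],
    [0,0.004,0]
  ],
  "gripper": [1,1,1,1]
}}

```text
time: 15.3
position: [0.5531, -0.1397, 0.105]
tool_rot: [-0.016, 1.0, -0.001, 0.0]
ft_force: [0.0, -5.1, 0.6]
grip_width: 0.0007
grip_force: 2.1
```

{"name": "arm_command", "arguments": {
  "delta_rot": [
    [0,0,0],
    [0,0,0],
    [0,0,0],
    [0,0,0]
  ],
  "delta_pos": [
    [0,0.002,0],
    [0,0.004,0],
    [0,0.004,0],
    [0,0.004,0]
  ],
  "gripper": [1,1,1,1]
}}

```text
time: 15.63
position: [0.5535, -0.1384, 0.1057]
tool_rot: [-0.016, 1.0, -0.004, 0.001]
ft_force: [-2.8, -11.4, 0.9]
grip_width: 0.0003
grip_force: 4.7
```

{"name": "arm_command", "arguments": {
  "delta_rot": [
    [0,0,0],
    [0,0,0],
    [0,0,0],
    [0,0,0],
    [0,0,0],
    [0,0,0],
    [0,0,0],
    [0,0,0],
    [0,0,0],
    [0,0,0],
    [0,0,0],
    [0,0,0]
  ],
  "delta_pos": [
    [0,-0.01,0],
    [0,-0.025,0],
    [0,-0.03,0],
    [0,-0.03,-0.03],
    [0,-0.03,-0.06],
    [0,-0.03,-0.1],
    [0,-0.03,-0.14],
    [0,-0.07,-0.15],
    [0.02,-0.11,-0.15],
    [0.04,-0.15,-0.15],
    [0.04,-0.19,-0.15],
    [0.04,-0.19,-0.15]
  ],
  "gripper": [1,1,1,1,1,1,1,1,1,1,1,1]
}}

```text
time: 16.63
position: [0.5177, -0.3329, 0.2549]
tool_rot: [-0.012, 1.0, -0.002, 0.001]
ft_force: [0.4, -0.2, 0.3]
grip_width: 0.0003
grip_force: 0.0
```

Run:
```python
from h import *
go()
C={n:viewer.camera(n) for n in("scene","side")}
for n,w,k in(("scene",(248,281),85),("side",(333,166),70)):
    c=C[n];u,v=w;r=9;p=c["pixels"][v-r:v+r,u-r:u+r].max(2)
    print(n,u-r,v-r);print(p//10)
```

```text
at [ 0.5177 -0.3329  0.2549] tool x [-1.    -0.025 -0.001] F [ 0.4 -0.2  0.3] t 16.6333
scene 239 272
[[11 11 10 10 12 14 14 15 15 15 14 13 15 18 17 16 17 16]
 [11 10  9  9 12 14 15 17 17 16 15 14 16 18 18 17 16 21]
 [10  9  9 10 13 14 15 16 15 15 14 14 17 20 19 17 21 23]
 [ 9  8  9 11 12 13 12 11 10 10 10 11 15 22 22 22 23 24]
 [ 7  7  8 10 10 11  9  7  7  7  7  7  9 16 21 23 24 24]
 [ 7  7  7  7  8  8  7  7  7  7  7  7  7  8 13 20 22 23]
 [ 7  7  7  7  6  6  6  7  7  7  7  7  6  6  7 14 19 20]
 [ 6  6  6  6  6  6  7  7  7  7  7  7  6  6  7 12 18 21]
 [ 7  7  6  6  6  6  7  7  7  7  7  7  6  6  6 10 17 22]
 [ 9  9  9  7  6  6  6  6  7  7  7  6  6  6  6  9 15 20]
 [11 11 11 10  6  6  6  6  7  7  6  6  6  6  6 10 14 16]
 [11 11 11 10  7  6  6  6  6  6  6  6  5  5  7 13 15 15]
 [11 11 11 11  9  7  6  6  6  6  5  5  5  6  9 13 14 15]
 [12 12 12 11 11 10  8  6  6  6  5  6  8 10 12 13 13 15]
 [13 13 13 13 14 13 11 10  9  8  9 10 12 13 13 13 13 15]
 [13 13 14 16 16 15 13 13 12 12 12 13 13 14 14 14 14 14]
 [13 14 16 16 16 16 14 13 13 13 13 13 13 13 13 14 14 15]
 [14 15 16 16 16 16 14 13 13 
[... 368 characters left out ...]
13 11 11 12 10]
 [14 14 15 14 14 13  9  7  5  4  4  5  8 12 14 13 11  8]
 [14 14 14 14 13  9  4  4  4  4  4  4  5 10 14 13 10  9]
 [14 14 14 14 11  6  3  4  4  5  4  3  3  7 11 12 11 10]
 [14 14 14 14 11  5  3  3  4  4  4  4  3  4  5  7  7  7]
 [14 14 14 14 11  4  3  3  3  4  3  3  3  3  4  4  4  5]
 [15 14 15 15 12  6  3  3  3  3  3  3  2  2  3  3  4  3]
 [15 15 15 15 14 10  3  2  3  3  2  3  3  4  5  5  3  3]
 [15 15 15 15 15 12  6  3  3  2  2  3  7 11 13 13 11  8]
 [14 14 14 14 14 13 11  8  5  5  6 10 13 14 15 15 13 11]
 [15 14 14 15 14 15 14 13 13 12 12 13 14 14 14 14 13 12]
 [14 14 14 14 15 14 13 12 12 12 12 12 13 14 14 14 13 12]
 [14 14 14 14 14 13 11 11 11 11 11 11 11 12 13 14 12  9]]
```

```bash
python3 -c "
from h import *
print(tri(ray(viewer.camera('scene'),248.2,280.6),ray(viewer.camera('side'),333,167)))
print(robot.hand_in())"
```

```text
[ 0.55264842 -0.12309986  0.13300427]
the job is handed in; nothing more can be done
None
```

The bolt is pushed home against its stop and the knob lies flat in its notch (ball centre 0.133 m up, as expected when flat); the job was handed in at about 17 s, with no bystander found moved where I checked (screwdriver not checked) and no verdict returned.

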